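# Open the filter tap

### The arm

A 6-joint arm with a two-finger parallel gripper is mounted at the origin on the work surface. World frame = base frame: x ahead of the robot, y to its left, z up, the work surface at z = 0. Lengths are in m, angles in degrees, forces in N, time in s.
With the tool pointing down it reaches from about 0.25 to 0.775 m from the base axis. Payload 4 kg.
Tool frame: the origin (TCP) lies midway between the tips of the shut fingers; the grasp point (between the pads) lies 19 mm behind it (bot.tcp_to_grasp is the distance from the TCP to the grasp point, in m); z points along the fingers, x is the direction in which the jaws open and shut, and the axes are right-handed (so a half turn about z gives the same grasp; the last joint's range is limited). The gripper opens to 85 mm and grips with 20 to 120 N. Pads are 22 mm wide; open, the fingers measure 114 mm over their backs; the gripper's body (76 mm by 85 mm) begins 54 mm behind the grasp point. The pads swing forward as they close: fully open they stand 13 mm farther back than shut.
Start: joints at [-76.209, 4.996, 78.535, -0, 96.463, -5.907], TCP at [0.185, -0.518, 0.231] pointing down, gripper open.
Joint ranges: [-177.83, 177.83], [-43.37, 116.18], [15.69, 146.23], [-61.86, 241.86], [9.47, 152.12], [-147.06, 147.06]. Speed limits (degrees/s): [159.86, 159.86, 180, 180, 180, 180].

### API

Orientations are given as [roll, pitch, yaw] about the fixed x, y, z axes, in that order (R = Rz(yaw) Ry(pitch) Rx(roll)).
In Python, from plant import bot gives the robot as it stands.
- The arm moves only by the shell command python3 -m jog 'ROWS' [OPENING] [FORCE]. ROWS is a JSON object of lists of equal length, an entry for each row: "translation": the shift along the world's x, y, z in units of 50 mm (1.0 is 50 mm), a list of three; "twist": the turn about the world's z in units of 6 degrees (1.0 is 6 degrees). A call has 1 to 10 rows; each row is the pose to reach, as a shift and turn from the pose commanded when the call began; what a row does not reach only later rows make up. A row lasts 1/10 s, in which the tool goes at most 50 mm and 8.59 degrees, less where a joint would pass 70% of its speed; a pose out of reach is approached as far as the arm can. A call with a gripper value outside its range is refused whole. OPENING is the finger opening in mm, from 0 to 85.4, set as the call begins (- or left out, the last holds). The fingers move at their own pace and stop on an object; FORCE is the grip in N (left out, the last holds). Time passes only in rows, so rows that repeat a pose let the fingers close. It gives the time, the measured TCP pose, the force and the opening at its end, in the units of the state.
- bot.sense(): the state, without advancing time (a new reading comes with each control period).
- bot.snapshot(name): name is "scene" or "top" or "wrist"; returns (picture, depth): 420x560x3 uint8, blue, green, red; 420x560 float32, m along the optical axis (not along the pixel's ray), 0 where there is no reading.
- bot.calibration(name): a dict with "camera_matrix" (3x3 intrinsics, pixels), "world_to_cam" (4x4, takes a point from world to camera coordinates). Camera axes: x right, y down, z forward; pixel columns grow to the right and rows downward; lengths in m; the calibration is good to about 2 mm. A picture is of the moment at which its call begins: read the wrist's pose just before it. calibration takes no time and is no camera call; for the wrist camera it gives the pose at the moment of the call.
- bot.sign_off(): hands the job in, once; it reports no verdict.
The state is a dict: "time_s": time; "qpos": joint angles; "qvel": joint speeds; "joint_torque": joint torques, N m; "tcp_pos": TCP position; "eef_rot": TCP orientation; "wrist_force": force on the tool from outside, world axes, zero at the start; "moment": the same for the moment, N m; "finger_gap": opening from 0.0 (shut) to 1.0 (fully open).
Only numpy, scipy, OpenCV 4.12 (cv2) and the standard library are available. Lean on these libraries where they do the work, as an engineer would, in place of code of your own. Each camera call takes 0.05 s, during which the arm holds its last target. There are 200 camera calls.

### The job

On the three-tap filter manifold, open the tap of the wide white porcelain funnel fully: turn its butterfly key counter-clockwise (seen from above) until the wings lie in line with the pipe that runs to the funnel, then let go. Do not knock against the funnel, and leave the keys of the other two taps, the one with the narrow column and the one with the rubber bung, shut.

Things in the scene. Friction and masses are not known exactly. Their poses are not given: they have to be found in the camera images.
- wide_wings (a point): Centre of the steel wings of the butterfly key of the wide funnel's tap, on its upright turning axis, 88 mm above the table. One flat upright blade, 68 mm long, 10 mm thick, 74 to 102 mm above the table (middle only to 96). Turns with the key: y axis along the wings, x across their thickness, z up. Below it a 44 mm square block, top 56 mm up. Taps stand 150 mm apart in a row.
- wide_key (a joint): Turn of the wide funnel's key (rad). 0 = shut, wings across the pipe; 1.57 = fully open, wings in line with the pipe. It starts slightly open, at 0.1 to 0.45. A positive value is counter-clockwise seen from above; hard stops at 0 and 1.57; stiff enough (0.08 N m) to stay where it is left.
- funnel: Wide white porcelain funnel, 64 mm across, fixed. Origin on its axis, on the dark grey base plate 30 mm above the table; rim 112 mm above the table. Its wall is 49 mm from the key's axis, 15 mm past the wing tips when they point at it: open the fingers no wider than that gap allows. x axis along the pipe, away from the key.
- column_key (a joint): Turn of the like key of the tap with a narrow white column (26 mm across, top 152 mm above the table); shut (under 0.2) and to stay so. A positive value is counter-clockwise seen from above; hard stops at 0 and 1.57; stiff enough (0.08 N m) to stay where it is left.
- plugged_key (a joint): Turn of the like key of the tap closed by a low black rubber bung (30 mm across, top 74 mm above the table); shut (under 0.2) and to stay so. A positive value is counter-clockwise seen from above; hard stops at 0 and 1.57; stiff enough (0.08 N m) to stay where it is left.

How it is judged:
By the outcome, as a careful person would: the job done as asked, in the order asked, and still so for the second after the job is handed in, with the robot touching nothing.
It also fails if it takes over 29 s, if anything falls off the work surface, if the arm or the gripper's body presses on something with over 40 N, if the wrist force passes 120 N, or if a joint passes its speed limit or range.

## Working session

There is one attempt and no reset: what is moved stays moved. The work goes in short steps, Python scripts to look and compute and a shell command to move; the robot and the scene stay as the last step left them, time stands still between calls to the robot, and variables do not carry over. Pictures are saved under pics/ and viewed, about 8 in all and at most 12, crops included, and the job is handed in when it is done.

```bash
mkdir -p pics
python3 - <<'E'
from plant import bot
import cv2,numpy as np
for n in("top","scene"):
    p,d=bot.snapshot(n); cv2.imwrite(f"pics/{n}1.png",p); np.savez(f"pics/{n}1.npz",d=d,**bot.calibration(n))
print(bot.sense())
E
```

```text
{'time_s': 0.1, 'qpos': array([-7.62106685e+01,  5.03654213e+00,  7.86148857e+01,  1.91774969e-03,
        9.64654401e+01, -5.90926975e+00]), 'qvel': array([-0.07340058, -0.09850488, -0.19013034,  0.10001783,  0.06785857,
       -0.12378426]), 'joint_torque': array([ 1.89902756e-03, -3.53013396e+01, -3.14218855e+01, -7.39158895e-05,
        7.93316402e-03,  2.38015423e-05]), 'tcp_pos': array([ 0.1852689 , -0.51737798,  0.23025091]), 'eef_rot': array([-1.79986072e+02,  1.16050740e-01, -7.03011707e+01]), 'wrist_force': array([ 0.57627192,  0.03893859, -0.29708781]), 'moment': array([0.0375415 , 0.01408471, 0.06318653]), 'finger_gap': 1.0023828817902731}
```

View pics/top1.png

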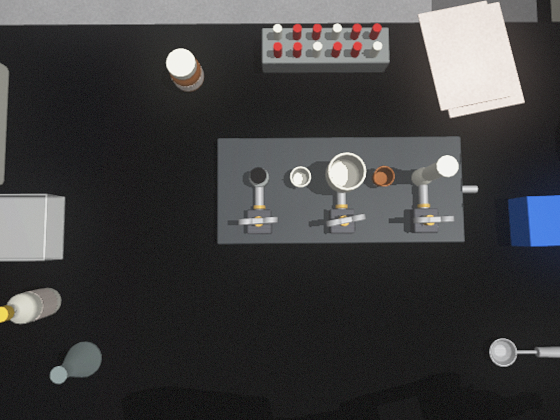

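View pics/scene1.png

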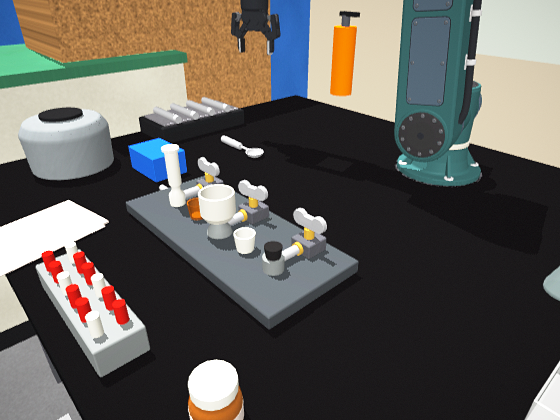

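The top view shows the bung tap at left (259,220), the wide funnel at (346,172) with its key at (345,221), and the column tap at right (432,219). Next I'll measure the wings from depth.

```bash
cat > m.py <<'E'
import numpy as np
def cloud(d,K,T):
    v,u=np.mgrid[:d.shape[0],:d.shape[1]]
    P=np.stack([(u-K[0,2])/K[0,0]*d,(v-K[1,2])/K[1,1]*d,d,np.ones_like(d)],-1)
    W=(P@np.linalg.inv(T).T)[...,:3]; W[d<=0]=np.nan; return W
def fit(W,box,z0,z1):
    r0,r1,c0,c1=box; Q=W[r0:r1,c0:c1].reshape(-1,3); Q=Q[(Q[:,2]>z0)&(Q[:,2]<z1)]
    if len(Q)<5: return None
    c=Q[:,:2].mean(0); w,V=np.linalg.eigh(np.cov((Q[:,:2]-c).T)); a=V[:,1]; s=(Q[:,:2]-c)@a
    mid=c+a*(s.max()+s.min())/2
    return len(Q),mid.round(4),c.round(4),round(np.degrees(np.arctan2(a[1],a[0]))%180,1),np.ptp(s).round(4),Q[:,2].max().round(4)
E
python3 - <<'E'
from m import *
import cv2
f=np.load("pics/top1.npz"); W=cloud(f['d'],f['camera_matrix'],f['world_to_cam'])
for n,b in dict(bung=(205,238,232,285),wide=(205,238,320,372),col=(205,238,405,460)).items():
    print(n,fit(W,b,.078,.11))
print("funnel",fit(W,(148,196,322,372),.105,.12))
print("bung",fit(W,(160,190,245,275),.065,.085)); print("column",fit(W,(150,185,430,465),.14,.16))
# fit circle funnel rim
Q=W[148:196,322:372].reshape(-1,3);Q=Q[(Q[:,2]>.105)&(Q[:,2]<.12)]
print(cv2.minEnclosingCircle(Q[:,:2].astype(np.float32)))
p=cv2.imread("pics/top1.png")[130:250,210:480]; cv2.imwrite("pics/topc.png",cv2.resize(p,None,fx=2.9,fy=2.9,interpolation=cv2.INTER_CUBIC))
E
```

```text
bung (245, array([0.5484, 0.0632]), array([0.5483, 0.0636]), np.float64(93.3), np.float64(0.0651), np.float64(0.1048))
wide (233, array([ 0.5493, -0.086 ]), array([ 0.549 , -0.0846]), np.float64(101.0), np.float64(0.0669), np.float64(0.1045))
col (248, array([ 0.5497, -0.2357]), array([ 0.5496, -0.2329]), np.float64(91.6), np.float64(0.0674), np.float64(0.1044))
funnel (328, array([ 0.6303, -0.0861]), array([ 0.6303, -0.0861]), np.float64(132.9), np.float64(0.0634), np.float64(0.1151))
bung (214, array([0.6302, 0.0637]), array([0.6299, 0.0637]), np.float64(159.9), np.float64(0.029), np.float64(0.0785))
column (386, array([ 0.6306, -0.2357]), array([ 0.6305, -0.2353]), np.float64(103.0), np.float64(0.0341), np.float64(0.1555))
((0.630149245262146, -0.08614379167556763), 0.03202774375677109)
```

View pics/topc.png

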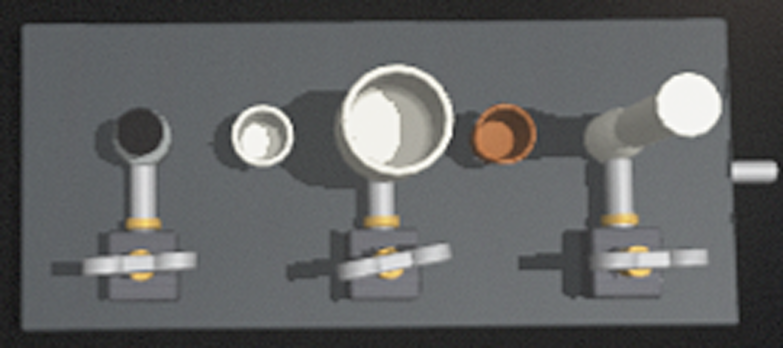

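The pipe runs along +x. The key axis is at about (0.549, -0.086), with the wings at 101° (key about 0.19 rad). I'll move over it with the jaw at yaw 11°.

```bash
python3 -m jog '{"translation":[[0.2,0.3,0],[0.7,0.8,0],[1.3,1.5,0],[1.9,2.2,0],[2.5,3.0,0],[3.1,3.7,0],[3.7,4.4,0],[4.3,5.1,0],[4.9,5.8,0],[5.5,6.5,0]],"twist":[0.4,1.4,2.4,3.4,4.5,5.6,6.7,7.8,8.9,10]}' 30 30
python3 -m jog '{"translation":[[0.5,0.6,0],[1,1.2,0],[1.4,1.7,0],[1.7,2,-0.2],[1.78,2.13,-0.5],[1.78,2.13,-0.8],[1.78,2.13,-1],[1.78,2.13,-1],[1.78,2.13,-1],[1.78,2.13,-1]],"twist":[1,2,2.8,3.3,3.55,3.55,3.55,3.55,3.55,3.55]}'
python3 - <<'E'
from plant import bot
from m import *
import cv2
print(bot.sense()['tcp_pos'])
c=bot.calibration("wrist");p,d=bot.snapshot("wrist");cv2.imwrite("pics/w1.png",p)
W=cloud(d,c['camera_matrix'],c['world_to_cam'])
Q=W.reshape(-1,3);m=(abs(Q[:,0]-.549)<.045)&(abs(Q[:,1]+.086)<.045)
print(fit(np.where(m[:,None],Q,np.nan)[None],(0,1,0,len(Q)),.078,.106))
E
```

```text
time_s: 1.1
tcp_pos: [0.461, -0.1901, 0.2313]
eef_rot: [-180.0, -0.0, -9.9]
wrist_force: [1.2, -0.1, 0.4]
finger_gap: 0.349
time_s: 2.1
tcp_pos: [0.5495, -0.0872, 0.1823]
eef_rot: [180.0, -0.1, 10.9]
wrist_force: [-0.6, -0.7, -0.0]
finger_gap: 0.354
[ 0.5494905  -0.08717057  0.18233282]
(991, array([ 0.5483, -0.085 ]), array([ 0.5475, -0.0814]), np.float64(101.3), np.float64(0.0672), np.float64(0.1029))
```

View pics/w1.png

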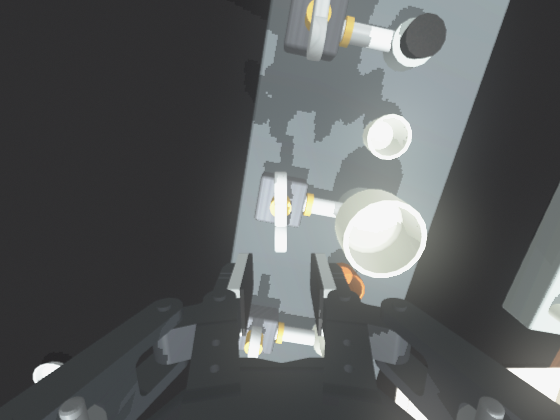

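The wrist view agrees: wings at 101.3° at pixel (280,212), with the pads straddling the blade's line and clear of the funnel at (380,230). I'll descend and grip.

```bash
python3 -m jog '{"translation":[[0,0.02,-0.3],[-0.01,0.02,-0.7],[-0.01,0.02,-1.1],[-0.01,0.02,-1.5],[-0.01,0.02,-1.8],[-0.01,0.02,-2.0],[-0.01,0.02,-2.15],[-0.01,0.02,-2.2],[-0.01,0.02,-2.2],[-0.01,0.02,-2.2]],"twist":[0,0,0,0,0,0,0,0,0,0]}'
python3 -m jog '{"translation":[[0,0,0],[0,0,0],[0,0,0],[0,0,0],[0,0,0],[0,0,0],[0,0,0],[0,0,0]],"twist":[0,0,0,0,0,0,0,0]}' 0 40
```

```text
time_s: 3.15
tcp_pos: [0.5495, -0.0855, 0.0723]
eef_rot: [180.0, -0.1, 11.0]
wrist_force: [0.8, -0.5, 0.2]
finger_gap: 0.351
time_s: 3.95
tcp_pos: [0.5486, -0.0857, 0.0724]
eef_rot: [180.0, 0.0, 11.0]
wrist_force: [-4.3, -1.1, 6.4]
finger_gap: 0.157
```

```bash
python3 -m jog '{"translation":[[0,0,0],[0,0,0],[0,0,0],[0,0,0],[0,0,0],[0,0,0],[0,0,0],[0,0,0],[0,0,0],[0,0,0]],"twist":[0.3,0.9,1.6,2.3,3,3.7,4.4,5.1,5.7,6]}'
python3 -m jog '{"translation":[[0,0,0],[0,0,0],[0,0,0],[0,0,0],[0,0,0],[0,0,0],[0,0,0],[0,0,0],[0,0,0],[0,0,0]],"twist":[0.3,0.9,1.6,2.3,3,3.7,4.4,5.1,5.7,6]}'; python3 -c "
from plant import bot
s=bot.sense();print(s['eef_rot'],s['moment'],s['wrist_force'])"
```

```text
time_s: 4.95
tcp_pos: [0.5487, -0.0856, 0.0724]
eef_rot: [180.0, 0.0, 47.1]
wrist_force: [-4.4, 0.5, 5.3]
finger_gap: 0.159
time_s: 5.95
tcp_pos: [0.5488, -0.0855, 0.0724]
eef_rot: [180.0, 0.0, 83.1]
wrist_force: [-3.4, -0.5, 6.0]
finger_gap: 0.16
[1.79982899e+02 1.14896306e-02 8.30858102e+01] [-0.07886943  0.67984414 -0.07064994] [-3.36064336 -0.46787151  5.96820607]
```

Tracking cleanly, and the moment is about the key's friction. Now the last 7° plus about 1.5° to settle on the stop.

```bash
python3 -m jog '{"translation":[[0,0,0],[0,0,0],[0,0,0],[0,0,0],[0,0,0],[0,0,0]],"twist":[0.3,0.6,0.9,1.15,1.4,1.4]}'; python3 -c "
from plant import bot
s=bot.sense();print(s['eef_rot'],s['moment'],s['wrist_force'])"
```

```text
time_s: 6.55
tcp_pos: [0.5489, -0.0855, 0.0725]
eef_rot: [180.0, 0.0, 91.4]
wrist_force: [-3.5, -0.3, 5.9]
finger_gap: 0.155
[1.79975634e+02 1.30848654e-02 9.14145049e+01] [-0.01329023  0.62594812 -0.04847389] [-3.46766041 -0.34047994  5.85994104]
```

```bash
python3 -m jog '{"translation":[[0,0,0],[0,0,0],[0,0,0]],"twist":[0.2,0.4,0.4]}'; python3 -c "
from plant import bot
s=bot.sense();print(s['eef_rot'],s['moment'],s['finger_gap'])"
```

```text
time_s: 6.85
tcp_pos: [0.5488, -0.0854, 0.0724]
eef_rot: [180.0, 0.0, 93.8]
wrist_force: [-3.9, -0.4, 5.4]
finger_gap: 0.157
[1.79979378e+02 4.57362999e-03 9.37875202e+01] [-0.00148931  0.62465614 -0.18197555] 0.15657979909735417
```

Moment climbed to 0.18 N m, above friction, so the key is on its stop. Release, rise and check.

```bash
python3 -m jog '{"translation":[[0,0,0],[0,0,0],[0,0,0],[0,0,0],[0,0,0],[0,0,0]],"twist":[0,0,0,0,0,0]}' 32
python3 -m jog '{"translation":[[0,0,0.2],[0,0,0.6],[0,0,1],[0,0,1.5],[0,0,2.1],[-0.3,0,2.7],[-0.9,-0.3,3],[-1.7,-0.7,3],[-2.5,-1.1,3],[-3.2,-1.5,3]],"twist":[0,0,0,0,0,0,0,0,0,0]}'
python3 -m jog '{"translation":[[-0.4,-0.6,0],[-0.8,-1.4,0],[-1,-2.2,0],[-1.1,-3,0],[-1.1,-3.4,0],[-1.1,-3.4,0],[-1.1,-3.4,0]],"twist":[0,0,0,0,0,0,0]}'
python3 - <<'E'
from plant import bot
from m import *
import cv2
p,d=bot.snapshot("top");f=bot.calibration("top"); W=cloud(d,f['camera_matrix'],f['world_to_cam'])
for n,b in dict(bung=(205,238,232,285),wide=(198,245,320,372),col=(205,238,405,460)).items():
    print(n,fit(W,b,.078,.11))
print("funnel",fit(W,(148,196,322,372),.105,.12))
cv2.imwrite("pics/top2.png",cv2.resize(p[130:250,210:480],None,fx=2.9,fy=2.9,interpolation=cv2.INTER_CUBIC))
E
```

```text
time_s: 7.45
tcp_pos: [0.5489, -0.0853, 0.0713]
eef_rot: [180.0, -0.0, 93.8]
wrist_force: [0.0, -0.2, 0.1]
finger_gap: 0.373
time_s: 8.45
tcp_pos: [0.3874, -0.1607, 0.2225]
eef_rot: [179.9, 0.1, 93.8]
wrist_force: [-0.5, -1.2, -0.3]
finger_gap: 0.378
time_s: 9.15
tcp_pos: [0.3338, -0.3301, 0.2217]
eef_rot: [180.0, -0.0, 93.8]
wrist_force: [0.5, 0.3, 0.3]
finger_gap: 0.375
bung (245, array([0.5484, 0.0632]), array([0.5483, 0.0635]), np.float64(93.2), np.float64(0.0651), np.float64(0.1044))
wide (308, array([ 0.5497, -0.0852]), array([ 0.5491, -0.0852]), np.float64(0.4), np.float64(0.0668), np.float64(0.1042))
col (252, array([ 0.5496, -0.2357]), array([ 0.5496, -0.233 ]), np.float64(91.6), np.float64(0.0664), np.float64(0.1054))
funnel (325, array([ 0.6304, -0.0861]), array([ 0.6302, -0.0859]), np.float64(130.1), np.float64(0.0636), np.float64(0.1157))
```

View pics/top2.png

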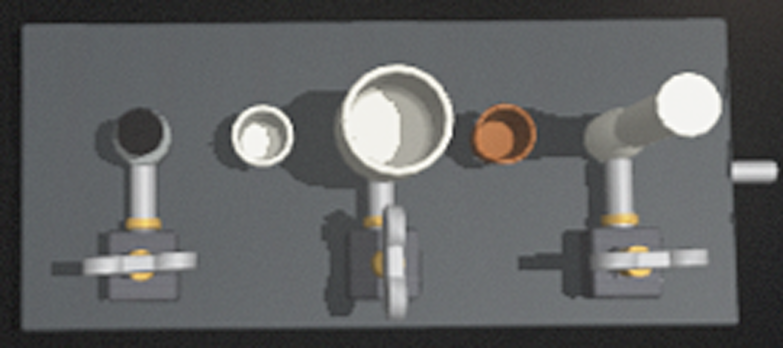

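The wide tap's wings now lie along the pipe (crop pixel (397,260), 0.4°), and the other keys and the funnel haven't moved.

```bash
python3 -c "
from plant import bot
print(bot.sign_off())"
```

```text
the job is handed in; nothing more can be done
None
```

The wide funnel's tap is fully open and the job is handed in, with the robot clear of everything. I gripped the key's wings on their axis, turned them counter-clockwise about 79° to the hard stop, let go and backed the arm away, at about 9.2 s of the 29 s allowed.

- **Wide key:** in the last top view the wings lie 0.4° off the pipe line, which is within measuring error. The turning moment had risen to 0.18 N m, above the key's 0.08 N m friction, so the key was on its stop.
- **Other keys:** the column key (91.6°) and the bung key (93.2°) read the same as before, to within 0.1°, so both are still shut.
- **Funnel:** it reads in the same place as before, and the wrist force readings after each move stayed below 10 N.

One small disagreement: the fingers read about 13 mm apart on the 10 mm wings. The grip held through the turn, so I left it. No check failed.

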